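Seat the crank flange of a tape rewinder on its drive pin

ROBOT

A 7-joint arm with a two-finger parallel gripper is mounted at the origin on a cart in front of the work surface, level with it; the furniture and walls round the work are solid. World frame = base frame: x ahead of the robot, y to its left, z up, the work surface at z = 0. Lengths are in m, angles in rad, forces in N, time in s.
With the tool pointing down it reaches from about 0.35 to 0.9 m from the base axis. Payload 8.1 kg.
Tool frame: the origin (TCP) lies at the very end of the fingers, on their centre line; the grasp point (between the pads) lies grip_point_offset behind it (grip_point_offset is the distance from the TCP to the grasp point, in m); z points along the fingers, y is the direction in which the jaws open and shut (so a half turn about z gives the same grasp; the last joint's range is limited). The gripper opens to 92 mm and grips with 3 to 60 N. Pads are 19 mm wide; open, the fingers measure 130 mm over their backs; the gripper's body (75 mm by 190 mm) begins 47 mm behind the grasp point.
Start: joints at [-1.273, 0.434, 0.025, 1.573, -0.012, 1.134, -0.075], TCP at [0.244, 0.575, 0.227] pointing down, gripper open.
Joint ranges: [-2.62, 2.62], [-0.44, 2.09], [-1.27, 1.32], [0.08, 2.57], [-1.32, 4.46], [0.12, 2], [-2.74, 2.74]. Speed limits (rad/s): [2.22, 2.22, 3.01, 3.01, 3.14, 3.14, 3.14].

INTERFACE

Orientations are given as a rotation vector (axis times angle).
In Python, from cell import * gives the robot as it stands.
- The arm moves only by the tool drive_tool, never from a script. Its argument "increments" is a list of rows, each an object of numbers: "grip": the gripper's target within -1 to 1 (shut at 1, half-way at 0, fully open at -1); "tx", "ty", "tz": the shift along the world's x, y, z normalised to -1 to 1, where 1 is 400 mm; "turn": the turn about the world's z normalised to -1 to 1, where 1 is 60 degrees. In form: [{"grip": .., "tx": .., "ty": .., "tz": .., "turn": ..}, ...]. A call has 1 to 20 rows; each row is the pose to reach, as a shift and turn from the pose measured when the call began; what a row does not reach only later rows make up. A row lasts 1/10 s, in which the tool goes at most 50 mm and 8.59 degrees, less where a joint would pass 70% of its speed; a pose out of reach is approached as far as the arm can. A call with a number of a shift or a turn outside -1 to 1 is refused whole. A call with a gripper value outside its range is refused whole. The fingers move at their own pace and stop on an object; "newtons" is the grip in N (left out, the last holds). Time passes only in rows, so rows that repeat a pose let the fingers close. It gives the time, the measured TCP pose, the force and the opening at its end, in the units of the state.
- observe(): the state, without advancing time (a new reading comes with each control period).
- get_image(name): name is "scene" or "top" or "wrist"; returns the picture (420x560x3 uint8, red, green, blue); there is no depth.
- camera_info(name): a dict with "fx", "fy", "cx", "cy" (pixels), "distortion" ([k1, k2, p1, p2, k3] as OpenCV has them; the pictures are not rectified), "eye" and "rotation" of the camera in the world; the wrist camera has in their place "hand_eye" (4x4, takes a point from camera to tool coordinates, whose origin is the TCP and whose axes are the flange's). Camera axes: x right, y down, z forward; pixel columns grow to the right and rows downward; lengths in m; the calibration is good to about 2 mm. A picture is of the moment at which its call begins: read the wrist's pose just before it. camera_info takes no time and is no camera call.
- sign_off(): hands the job in, once; it reports no verdict.
The state is a dict: "clock": time; "joints": joint angles; "dq": joint speeds; "joint_efforts": joint torques, N m; "position": TCP position; "ee_rot": TCP orientation; "force": force on the tool from outside, world axes, zero at the start; "ft_torque": the same for the moment, N m; "width": opening from 0.0 (shut) to 1.0 (fully open).
Only numpy, scipy, OpenCV 4.12 (cv2) and the standard library are available. Lean on these libraries where they do the work, as an engineer would, in place of code of your own. Each camera call takes 0.05 s, during which the arm holds its last target. There are 200 camera calls.

TASK

The light grey top flange of the hand tape rewinder on the desk sits high on its spindle because its rim notch does not yet meet the brass drive pin. With a fingertip against the black crank peg, push the flange round, either way, until the notch stands over the pin; then press down on the black hub until the flange is fully home with the pin up through the notch. Only push and press: do not squeeze the peg or lift the flange, and leave the other things on the desk where they are.

Things in the scene. Friction and masses are not known exactly. Their poses are not given: they have to be found in the camera images.
- rewinder: hand rewinder for tape rolls, fixed on the desk: round blue-grey base 188 mm across with two ears, one with a guide roller (reaches 112 mm from the axis, 56 mm high), one with a brake lever (to 105 mm, 31 mm high). Its turntable is braked and carries a masking tape roll 104 mm across, up to 53 mm high. Origin on the spindle axis at desk height, z up; the drive pin is on its -x side
- pin_top (a point): tip of the brass drive pin that stands up from the turntable beside the roll, a short red mark outside its foot: 9 mm thick, round tip 60 mm above the desk, 73.5 mm from the spindle axis, partly under the flange's rim, fixed to the rewinder
- flange: the loose top flange: light grey disc 150 mm across, 5 mm thick, 0.2 to 0.42 kg, its hub over the spindle with 1.5 mm play. Origin on its axis at its underside, z up; the notch is on its -x side, the crank peg on its +x side. It rests level on a collar, underside 62 mm above the desk, 2 mm over the pin; fully home the underside is at 53 mm, flat on the roll. It turns without end either way, lightly (under 1 N at the peg)
- notch (a point): middle of the open notch in the flange's rim, at the height of the flange's upper face, 73.5 mm from the axis; a thin red line on the flange points to it. The notch is about 15 mm wide there: the flange goes down over the 9 mm pin when this point is within about 3 mm sideways of the pin; pressed elsewhere it stops on the pin, tipped. The collar grips the spindle by friction: 3 to 7 N on the hub push it down, and it does not spring back
- peg_mid (a point): middle of the upright black crank peg on the flange: 13 mm thick, 32 mm tall (16 mm above and below this point, down to the flange's upper face), 48 mm from the flange's axis, on the side opposite the notch; it does not turn in the flange
- crank_peg: the crank peg itself; origin on its axis at its foot, on the flange's upper face, z up
- hub_top (a point): centre of the flat top of the flange's black hub, on the axis, the place to press: 42 mm across, 17 mm above the flange's upper face, 15 mm below the top of the peg; the hub widens to 68 mm at its foot, a plain cone
- red_roll: narrow roll of red marking tape lying flat, 80 mm across, 12 mm high; origin at the centre of its underside. A bystander
- eraser: worn eraser lying flat, half blue, half white, 42 mm long (its y axis), 18 mm wide, 11 mm high; origin at the centre of its underside. A bystander
- glue_stick: glue stick standing upright, green cap, 26 mm across, 90 mm high; origin at the centre of its underside. A bystander
- marker: white felt marker with red cap, lying, 132 mm long (its y axis), 16 mm thick; origin at the centre of its underside. A bystander
- blue_bottle: small white ink bottle with blue cap and label, standing, 39 mm across, 90 mm high; origin at the centre of its underside. A bystander
- black_bottle: small white ink bottle with black cap and label, standing, 39 mm across, 90 mm high; origin at the centre of its underside. A bystander
- stapler: desk stapler with dark blue top, lying, 136 mm long (its y axis), 49 mm high; origin at the centre of its underside. A bystander

How it is judged:
By the outcome, as a careful person would: the job done as asked, in the order asked, and still so for the second after the job is handed in, with the robot touching nothing.
It also fails if it takes over 51 s, if anything falls off the work surface, if the arm or the gripper's body presses on something with over 40 N, if the wrist force passes 120 N, or if a joint passes its speed limit or range.

## Working session

There is one attempt and no reset: what is moved stays moved. The work goes in short steps, Python scripts to look and compute and a tool call to move; the robot and the scene stay as the last step left them, time stands still between calls to the robot, and variables do not carry over. Pictures are saved under pics/ and viewed, about 8 in all and at most 12, crops included, and the job is handed in when it is done.

Besides the shell and the picture viewer there is one more tool, called by a JSON object that holds its "fn" and its "kwargs", one argument or row to a line. drive_tool: Moves the arm, as the interface text tells. Its arguments: {"type":"object","properties":{"increments":{"type":"array","items":{"type":"object","properties":{"grip":{"type":"number"},"tx":{"type":"number"},"ty":{"type":"number"},"tz":{"type":"number"},"turn":{"type":"number"}}}},"newtons":{"type":"number"}},"required":["increments"]}

```bash
mkdir -p pics
python3 - <<'E'
from cell import *
import cv2
s=observe();print(s)
for n in("scene","top"):
    cv2.imwrite(f"pics/{n}0.png",get_image(n)[:,:,::-1]);print(n,camera_info(n))
print(camera_info("wrist"))
E
```

```text
{'clock': 0.0, 'joints': array([-1.27261079,  0.43522565,  0.02496106,  1.57412491, -0.01159275,
        1.13401968, -0.07509987]), 'dq': array([ 0.00050457, -0.00121448, -0.00104607, -0.00154832, -0.00046619,
        0.00013569, -0.00058309]), 'joint_efforts': array([ 1.68607428e-03, -6.67834711e+01,  9.86409858e-01, -3.14460039e+01,
       -6.04011817e-02,  4.29612282e-02,  1.63073746e-04]), 'position': array([0.24367988, 0.57495633, 0.22593244]), 'ee_rot': array([-6.25398178e-01, -3.07853202e+00,  2.54934768e-03]), 'force': array([-1.50494143,  0.09112003, -0.07416014]), 'ft_torque': array([ 0.00336589, -0.00878404, -0.03987774]), 'width': 0.999685551440094}
scene {'fx': 423.95517797476697, 'fy': 423.95517797476697, 'cx': 278.8912429260577, 'cy': 210.91114196203975, 'distortion': array([0.01757097, 0.        , 0.        , 0.        , 0.        ]), 'eye': array([ 0.12162891, -0.48488063,  0.77609922]), 'rotation': array([-2.23725792,  1.05118034, -0.39504474])}
top {'fx': 466.4835254144721, 'fy': 466.4835254144721, 'cx': 283.58567802368617, 'cy': 198.05754484694273, 'distortion': array([-0.12181739,  0.        ,  0.        ,  0.        ,  0.        ]), 'eye': array([ 0.33877881, -0.09998826,  1.18282405]), 'rotation': array([-2.14769052,  2.08406203, -0.20420221])}
{'fx': 292.0875594536348, 'fy': 292.0875594536348, 'cx': 274.56850912332357, 'cy': 206.79593338002192, 'distortion': array([-0.03200009,  0.        ,  0.        ,  0.        ,  0.        ]), 'hand_eye': array([[ 1.52936553e-03, -9.58630530e-01, -2.84649203e-01,
         7.67126433e-02],
       [ 9.99998826e-01,  1.49266613e-03,  3.45858729e-04,
        -6.34811171e-04],
       [ 9.33354883e-05, -2.84649398e-01,  9.58631687e-01,
        -1.58635865e-01],
       [ 0.00000000e+00,  0.00000000e+00,  0.00000000e+00,
         1.00000000e+00]])}
```

View pics/top0.png

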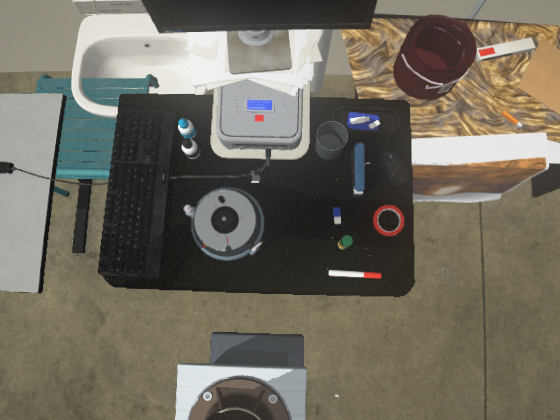

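View pics/scene0.png

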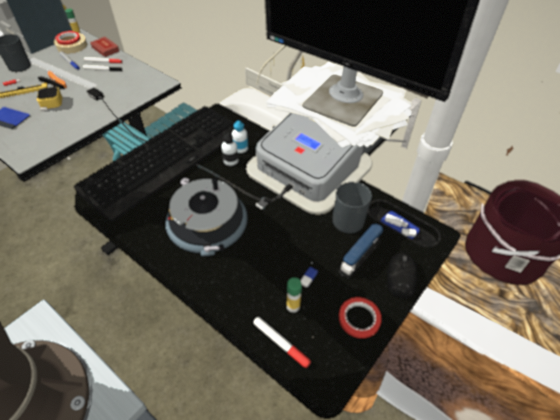

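Top view: rewinder at about (226,222), peg near (221,199). The red line is near (228,240), and a red mark is perhaps near (205,245). I'll enlarge both views.

```bash
cat > h.py <<'E'
import numpy as np,cv2
from scipy.spatial.transform import Rotation as R
from cell import *
def ray(n,uv,z,pose=None):
    c=camera_info(n);K=np.array([[c['fx'],0,c['cx']],[0,c['fy'],c['cy']],[0,0,1]])
    d=np.append(cv2.undistortPoints(np.array([[uv]],float),K,c['distortion'])[0,0],1)
    if n=='wrist':
        T=np.eye(4);T[:3,:3]=R.from_rotvec(pose['ee_rot']).as_matrix();T[:3,3]=pose['position'];T=T@c['hand_eye'];r,e=T[:3,:3],T[:3,3]
    else: r,e=R.from_rotvec(c['rotation']).as_matrix(),c['eye']
    d=r@d;return (e+d*(z-e[2])/d[2])[:2]
E
python3 - <<'E'
import cv2,numpy as np
a=cv2.imread("pics/top0.png")[175:270,175:275];b=cv2.imread("pics/scene0.png")[165:265,155:255]
cv2.imwrite("pics/c0.png",np.hstack([cv2.resize(a,(400,380),interpolation=2),cv2.resize(b,(400,400),interpolation=2)[:380]]))
E
```

```text
(no output)
```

View pics/c0.png

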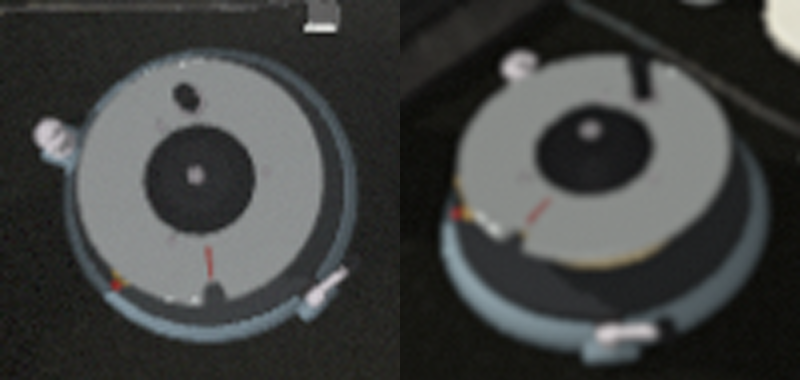

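The crop shows the hub at about (224.5,219.3), the notch at (228.4,247.3), the peg at (221.5,199.3) and the pin/red mark at (205,245.5), all in top view pixels.

Run:
```python
from h import *
p=lambda n,x,y,z:ray(n,(x,y),z)
hub=p('top',175+199/4,175+178/4,.084);disc=p('top',175+199.5/4,175+180/4,.067)
notch=p('top',175+213.5/4,175+290/4,.067);peg=p('top',175+186/4,175+97/4,.083)
pin=p('top',175+121/4,175+279/4,.058);mark=p('top',175+117/4,175+286/4,.03)
hs=p('scene',155+592/4,165+130/4,.09); ps=p('scene',155+458/4-100,165+212/4,.035)
print(hub,disc,notch,peg,pin,mark, 'scene hub',p('scene',155+(592-400)/4,165+142/4,.082),'mark',p('scene',155+58/4,165+213/4,.03))
for n,v in dict(notch=notch,peg=peg,pin=pin,mark=mark).items():
    d=v-hub;print(n,np.degrees(np.arctan2(d[1],d[0])),np.linalg.norm(d))
for n,uv in dict(blue=(187,128),black=(192,150),prn=(218,140)).items(): print(n,ray('top',uv,.05))
print(R.from_rotvec(observe()['ee_rot']).as_matrix())
```

```text
[0.50128124 0.04681055] [0.50258203 0.04871239] [0.43629607 0.03679951] [0.55041592 0.05746954] [0.44184254 0.0944627 ] [0.43997658 0.10154439] scene hub [0.49985774 0.04096751] mark [0.4414016  0.09928636]
notch -171.24236090834395 0.06575175236362982
peg 12.239760052957578 0.050277535619745954
pin 141.28076719626176 0.07618192732154222
mark 138.24097790873722 0.08218305710786176
blue [0.74079737 0.1624699 ]
black [0.68204764 0.14503858]
prn [0.71033173 0.0801293 ]
[[-9.20742732e-01  3.90170036e-01 -4.04969677e-04]
 [ 3.90170210e-01  9.20741707e-01 -1.38389255e-03]
 [-1.67080934e-04 -1.43221611e-03 -9.99998960e-01]]
```

{"fn": "drive_tool", "kwargs": {
  "increments": [
    {"tx":0.1,"ty":-0.12,"tz":0,"grip":1},
    {"tx":0.18,"ty":-0.22,"tz":0,"grip":1},
    {"tx":0.26,"ty":-0.32,"tz":0,"grip":1},
    {"tx":0.34,"ty":-0.42,"tz":0,"grip":1},
    {"tx":0.42,"ty":-0.52,"tz":0,"grip":1},
    {"tx":0.5,"ty":-0.62,"tz":0,"grip":1},
    {"tx":0.58,"ty":-0.72,"tz":0,"grip":1},
    {"tx":0.66,"ty":-0.82,"tz":0,"grip":1},
    {"tx":0.74,"ty":-0.92,"tz":0,"grip":1},
    {"tx":0.8,"ty":-0.98,"tz":0,"grip":1},
    {"tx":0.8,"ty":-0.98,"tz":0,"grip":1},
    {"tx":0.8,"ty":-0.98,"tz":0,"grip":1}
  ]
}}

```text
invalid input
```

{"fn": "drive_tool", "kwargs": {
  "increments": [
    {"tx":0.01,"ty":-0.1,"tz":-0.07,"grip":1},
    {"tx":0.01,"ty":-0.2,"tz":-0.07,"grip":1},
    {"tx":0.01,"ty":-0.2,"tz":-0.07,"grip":1},
    {"tx":0.01,"ty":-0.2,"tz":-0.07,"grip":1}
  ]
}}

```text
invalid input
```

Run:
```python
from h import *
s=observe();print(s['clock'],s['position'],s['ee_rot'],s['width'],s['force']);np.savez('w1.npz',position=s['position'],ee_rot=s['ee_rot'])
cv2.imwrite("pics/w1.png",cv2.resize(get_image("wrist")[:,:,::-1],(800,600),interpolation=2))
```

```text
0.1 [0.24371349 0.5750077  0.22603643] [-6.25370837e-01 -3.07859514e+00  2.25685172e-03] 1.0043541082757952 [ 0.01052829  0.19507827 -0.11553211]
```

View pics/w1.png

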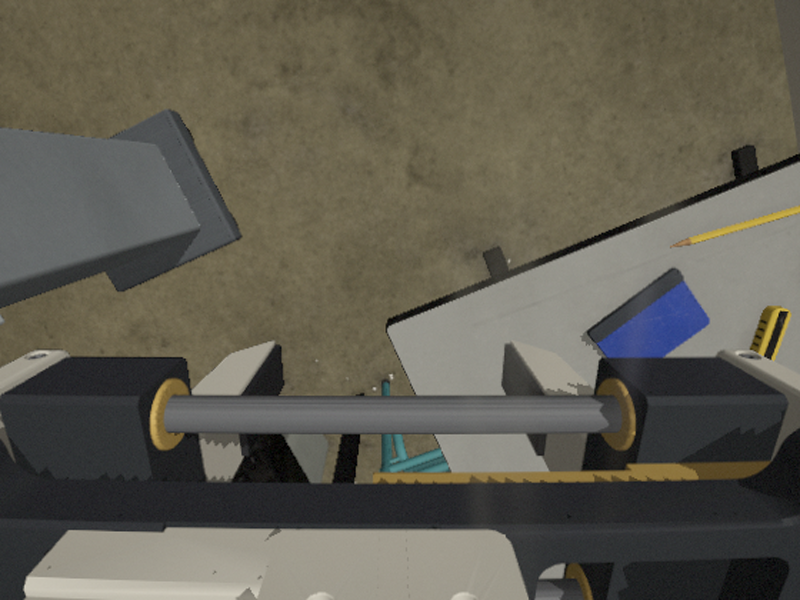

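The wrist view shows the fingers at rows 340–480 and the floor beyond. The drive calls were refused, so I'll include the turn key.

{"fn": "drive_tool", "kwargs": {
  "increments": [
    {"grip":1,"tx":0.1,"ty":-0.12,"tz":0,"turn":0},
    {"grip":1,"tx":0.18,"ty":-0.22,"tz":0,"turn":0},
    {"grip":1,"tx":0.26,"ty":-0.32,"tz":0,"turn":0},
    {"grip":1,"tx":0.34,"ty":-0.42,"tz":0,"turn":0},
    {"grip":1,"tx":0.42,"ty":-0.52,"tz":0,"turn":0},
    {"grip":1,"tx":0.5,"ty":-0.62,"tz":0,"turn":0},
    {"grip":1,"tx":0.58,"ty":-0.72,"tz":0,"turn":0},
    {"grip":1,"tx":0.66,"ty":-0.82,"tz":0,"turn":0},
    {"grip":1,"tx":0.74,"ty":-0.92,"tz":0,"turn":0},
    {"grip":1,"tx":0.8,"ty":-0.98,"tz":0,"turn":0},
    {"grip":1,"tx":0.8,"ty":-0.98,"tz":0,"turn":0},
    {"grip":1,"tx":0.8,"ty":-0.98,"tz":0,"turn":0}
  ]
}}

```text
clock: 1.35
position: [0.5646, 0.181, 0.2258]
ee_rot: [-0.632, -3.077, 0.003]
force: [-0.6, 0.5, -0.7]
width: 0.022
```

{"fn": "drive_tool", "kwargs": {
  "increments": [
    {"grip":1,"tx":0.01,"ty":-0.1,"tz":-0.07,"turn":0},
    {"grip":1,"tx":0.01,"ty":-0.2,"tz":-0.07,"turn":0},
    {"grip":1,"tx":0.01,"ty":-0.2,"tz":-0.07,"turn":0},
    {"grip":1,"tx":0.01,"ty":-0.2,"tz":-0.07,"turn":0}
  ]
}}

```text
clock: 1.75
position: [0.5678, 0.1021, 0.1977]
ee_rot: [-0.631, -3.076, 0.002]
force: [-0.1, 0.8, 0.3]
width: 0.005
```

```bash
cat > look.py <<'E'
import sys
from h import *
n=sys.argv[1];s=observe();print(s['clock'],s['position'],s['ee_rot'],s['force']);np.savez(n+'.npz',position=s['position'],ee_rot=s['ee_rot'])
im=get_image("wrist")[:,:,::-1]
if len(sys.argv)>2: x,y,w,h,k=map(int,sys.argv[2:]); im=cv2.resize(im[y:y+h,x:x+w],None,fx=k,fy=k,interpolation=2)
cv2.imwrite(f"pics/{n}.png",im)
E
python3 look.py w2
```

```text
1.75 [0.56779746 0.10208006 0.19770902] [-6.31146551e-01 -3.07645719e+00  2.18933385e-03] [-0.08694395  0.82057727  0.32784561]
```

View pics/w2.png

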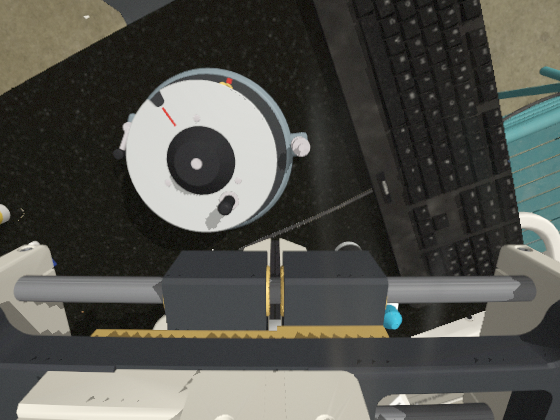

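Wrist view: disc centre (202,156), hub foot centre (201,160), notch (157,100), pin (227,83) with its red mark just outside, peg top (229,201) and foot (225,209).

Run:
```python
from h import *
w=np.load('w2.npz');p=lambda x,y,z:ray('wrist',(x,y),z,w)
c=p(202,156,.066);pin=p(227,84,.059);print('c',c,'hubfoot',p(201,160.5,.067))
for n,v in dict(notch=p(157,100,.067),peg=p(229,200,.099),pegf=p(224.5,209,.067),pin=pin).items():
    d=v-c;print(n,v,np.degrees(np.arctan2(d[1],d[0])),np.linalg.norm(d))
```

```text
c [0.49980399 0.05221248] hubfoot [0.50335646 0.04955921]
notch [0.43608869 0.03714346] -166.69373200647587 0.06547300937240381
peg [0.54490571 0.06581872] 16.78745532939875 0.047109386664954955
pegf [0.55772174 0.04911872] -3.0576311372205063 0.058000313804872444
pin [0.44840977 0.10303509] 135.32040359903746 0.07227934149159534
```

{"fn": "drive_tool", "kwargs": {
  "increments": [
    {"grip":1,"tx":0,"ty":0,"tz":-0.12,"turn":0},
    {"grip":1,"tx":0,"ty":0,"tz":-0.23,"turn":0},
    {"grip":1,"tx":0,"ty":0,"tz":-0.29,"turn":0},
    {"grip":1,"tx":-0.01,"ty":-0.02,"tz":-0.29,"turn":0},
    {"grip":1,"tx":-0.018,"ty":-0.038,"tz":-0.29,"turn":0},
    {"grip":1,"tx":-0.024,"ty":-0.052,"tz":-0.29,"turn":0},
    {"grip":1,"tx":-0.023,"ty":-0.063,"tz":-0.29,"turn":0},
    {"grip":1,"tx":-0.022,"ty":-0.074,"tz":-0.29,"turn":0},
    {"grip":1,"tx":-0.023,"ty":-0.085,"tz":-0.29,"turn":0},
    {"grip":1,"tx":-0.024,"ty":-0.095,"tz":-0.29,"turn":0},
    {"grip":1,"tx":-0.027,"ty":-0.105,"tz":-0.29,"turn":0},
    {"grip":1,"tx":-0.03,"ty":-0.115,"tz":-0.29,"turn":0},
    {"grip":1,"tx":-0.034,"ty":-0.125,"tz":-0.29,"turn":0},
    {"grip":1,"tx":-0.038,"ty":-0.134,"tz":-0.29,"turn":0},
    {"grip":1,"tx":-0.038,"ty":-0.134,"tz":-0.29,"turn":0}
  ]
}}

```text
clock: 3.3
position: [0.5519, 0.0488, 0.0816]
ee_rot: [-0.629, -3.076, 0.002]
force: [1.1, -0.8, -0.4]
width: 0.003
```

```bash
python3 look.py w3
```

```text
3.3 [0.55194399 0.0487965  0.08158069] [-6.29329539e-01 -3.07593234e+00  2.47930947e-03] [ 1.13276141 -0.76638138 -0.3561197 ]
```

View pics/w3.png

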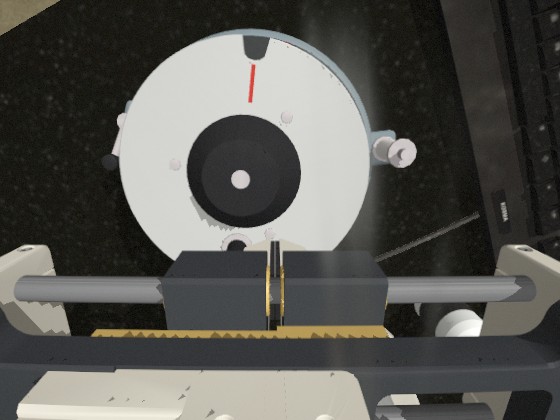

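The notch is now at (257,47) with the red line running (254,65)–(250.5,102). Hub foot centre is (244,171). The pin is hidden under the rim.

Run:
```python
from h import *
a=lambda d:np.degrees(np.arctan2(d[1],d[0]))
for f,l1,l2,hc,dc,nt in(('w2',(163,108),(175.5,125.5),(201,161),(202,156),(157,100)),('w3',(254,65),(250.5,102),(244,171),(245,160),(257,47))):
    w=np.load(f+'.npz');p=lambda u,z=.067:ray('wrist',u,z,w)
    print(f,'line',a(p(l1)-p(l2)),'hub',p(hc),'disc',p(dc),'notch',p(nt),a(p(nt)-p(hc)),np.linalg.norm(p(nt)-p(hc)))
    print('line ends',p(l1),p(l2))
w=np.load('w2.npz');print([ray('wrist',u,.059,w) for u in((224,85),(228,83))],ray('wrist',(228.5,80),.03,w))
```

```text
w2 line -170.05260714131515 hub [0.50379751 0.04933329] disc [0.49979511 0.05248622] notch [0.43608862 0.03714287] -169.79371788680123 0.06879752873930074
line ends [0.4447003  0.03888718] [0.46365284 0.04221109]
w3 line 150.09136169796577 hub [0.50077829 0.05008871] disc [0.49505132 0.05337219] notch [0.4423698 0.0845256] 149.4769457451869 0.06780451317077302
line ends [0.44991938 0.07939239] [0.46667404 0.06975466]
[array([0.448082 , 0.1000262]), array([0.44798244, 0.10429106])] [0.44074468 0.10333416]
```

{"fn": "drive_tool", "kwargs": {
  "increments": [
    {"grip":1,"tx":-0.005,"ty":-0.007,"tz":0,"turn":0},
    {"grip":1,"tx":-0.01,"ty":-0.014,"tz":0,"turn":0},
    {"grip":1,"tx":-0.01,"ty":-0.014,"tz":0,"turn":0},
    {"grip":1,"tx":0.0,"ty":0.01,"tz":0,"turn":0},
    {"grip":1,"tx":0.0,"ty":0.02,"tz":0.1,"turn":0},
    {"grip":1,"tx":0.0,"ty":0.02,"tz":0.2,"turn":0},
    {"grip":1,"tx":-0.05,"ty":0.04,"tz":0.25,"turn":0},
    {"grip":1,"tx":-0.1,"ty":0.06,"tz":0.25,"turn":0},
    {"grip":1,"tx":-0.1,"ty":0.06,"tz":0.25,"turn":0}
  ]
}}

```text
clock: 4.25
position: [0.5105, 0.0755, 0.1823]
ee_rot: [-0.625, -3.077, -0.0]
force: [-0.1, 0.6, -0.6]
width: 0.005
```

```bash
python3 look.py w4 120 20 260 195 3
```

```text
4.25 [0.51046185 0.07547213 0.18234157] [-6.24662268e-01 -3.07662560e+00 -6.30218771e-05] [-0.05737303  0.56689304 -0.61725144]
```

View pics/w4.png

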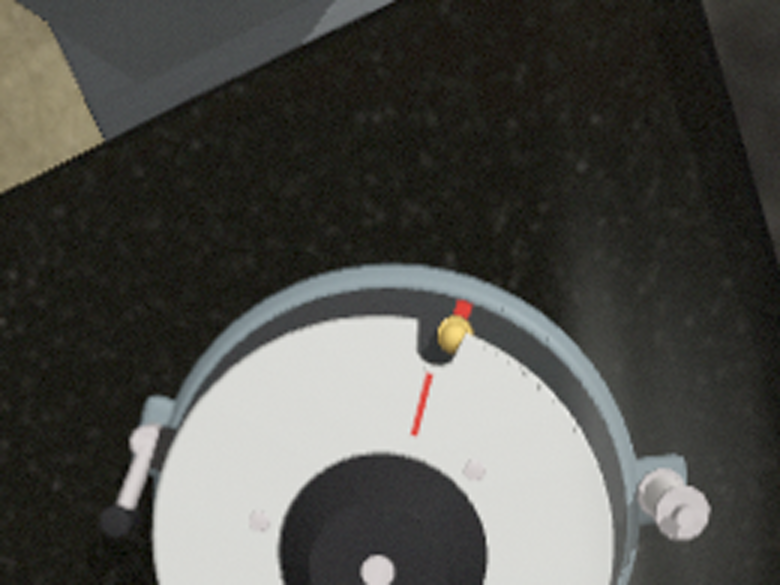

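The brass pin shows at crop (455,333) inside the notch, right of centre. The red line runs (414,435)→(430,375) and its extension meets the notch mouth at about (442,330).

Run:
```python
from h import *
a=lambda d:np.degrees(np.arctan2(d[1],d[0]))
w=np.load('w4.npz');p=lambda x,y,z:ray('wrist',(120+(x+.5)/3-.5,20+(y+.5)/3-.5),z,w)
l1,l2=p(430,375,.067),p(414.5,435,.067);pin=p(455,333,.057);hub=p(383,557,.067);th=np.arctan2(*(l1-l2)[::-1])
n=np.array([-np.sin(th),np.cos(th)])
print('line',a(l1-l2),'pin',pin,'hub',hub,a(pin-hub),np.linalg.norm(pin-hub),'lateral pin from line',(pin-l1)@n*1000,'hub from line',(hub-l1)@n*1000)
print('peg dir',a(l2-l1))
```

```text
line 141.83519401556157 pin [0.44678791 0.09836778] hub [0.50256187 0.04927764] 138.6469799207138 0.07430057508439178 lateral pin from line -4.11172028542307 hub from line 0.020589541045400502
peg dir -38.164805984438416
```

{"fn": "drive_tool", "kwargs": {
  "increments": [
    {"grip":1,"tx":0.07,"ty":-0.03,"tz":0,"turn":0},
    {"grip":1,"tx":0.104,"ty":-0.046,"tz":-0.08,"turn":0},
    {"grip":1,"tx":0.104,"ty":-0.046,"tz":-0.18,"turn":0},
    {"grip":1,"tx":0.104,"ty":-0.046,"tz":-0.25,"turn":0},
    {"grip":1,"tx":0.104,"ty":-0.046,"tz":-0.25,"turn":0},
    {"grip":1,"tx":0.1,"ty":-0.06,"tz":-0.25,"turn":0},
    {"grip":1,"tx":0.096,"ty":-0.072,"tz":-0.25,"turn":0},
    {"grip":1,"tx":0.092,"ty":-0.08,"tz":-0.25,"turn":0},
    {"grip":1,"tx":0.089,"ty":-0.086,"tz":-0.25,"turn":0},
    {"grip":1,"tx":0.089,"ty":-0.086,"tz":-0.25,"turn":0},
    {"grip":1,"tx":0.089,"ty":-0.086,"tz":-0.25,"turn":0}
  ]
}}

```text
clock: 5.4
position: [0.5473, 0.0405, 0.0825]
ee_rot: [-0.626, -3.078, 0.0]
force: [-0.0, 1.0, 0.2]
width: 0.005
```

{"fn": "drive_tool", "kwargs": {
  "increments": [
    {"grip":1,"tx":0.01,"ty":0.025,"tz":0,"turn":0},
    {"grip":1,"tx":0.01,"ty":0.035,"tz":0.1,"turn":0},
    {"grip":1,"tx":0.01,"ty":0.035,"tz":0.2,"turn":0},
    {"grip":1,"tx":-0.04,"ty":0.06,"tz":0.25,"turn":0},
    {"grip":1,"tx":-0.09,"ty":0.085,"tz":0.25,"turn":0},
    {"grip":1,"tx":-0.09,"ty":0.085,"tz":0.25,"turn":0},
    {"grip":1,"tx":-0.09,"ty":0.085,"tz":0.25,"turn":0}
  ]
}}

```text
clock: 6.1
position: [0.5114, 0.0754, 0.1827]
ee_rot: [-0.623, -3.078, -0.0]
force: [0.6, 0.3, 0.7]
width: 0.005
```

```bash
python3 look.py w5 190 80 160 120 5
```

```text
6.1 [0.5114045  0.07539835 0.1826515 ] [-6.23221876e-01 -3.07834668e+00 -4.95811153e-04] [0.5907902  0.2791011  0.66497092]
```

View pics/w5.png

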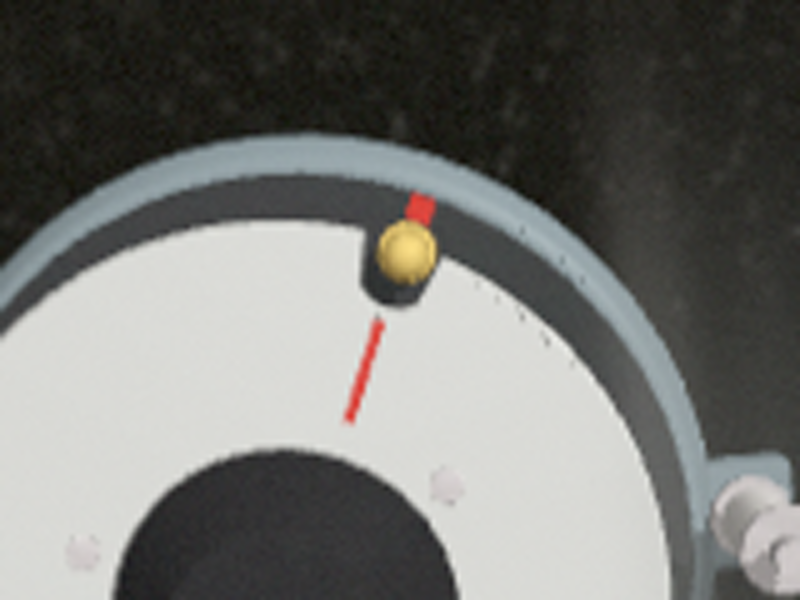

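Crop: pin (407,252), line (349,421)→(379,320), notch mouth edges about 364 and 442 at that row, so the pin looks nearly centred. I'll put numbers on it.

Run:
```python
from h import *
w=np.load('w5.npz');p=lambda x,y,z:ray('wrist',(190+(x+.5)/5-.5,80+(y+.5)/5-.5),z,w)
l1,l2=p(379,320,.067),p(349.5,421,.067);pin=p(407,252,.057);hub=p(287,612,.067)
t=(l1-l2)/np.linalg.norm(l1-l2);n=np.array([-t[1],t[0]])
print(np.degrees(np.arctan2(t[1],t[0])),pin,hub,'pin lat',(pin-l1)@n*1000,'hub lat',(hub-l1)@n*1000)
u=p(397,303,.067);print('pin lat from notch bottom',(pin-u)@n*1000)
```

```text
140.1885813449513 [0.44720438 0.09816649] [0.50055571 0.05022882] pin lat -1.3886178777476934 hub lat 1.2761118368716027
pin lat from notch bottom 0.9020912533218753
```

{"fn": "drive_tool", "kwargs": {
  "increments": [
    {"grip":1,"tx":-0.024,"ty":-0.065,"tz":-0.05,"turn":0},
    {"grip":1,"tx":-0.024,"ty":-0.065,"tz":-0.15,"turn":0},
    {"grip":1,"tx":-0.024,"ty":-0.065,"tz":-0.22,"turn":0},
    {"grip":1,"tx":-0.024,"ty":-0.065,"tz":-0.235,"turn":0},
    {"grip":1,"tx":-0.024,"ty":-0.065,"tz":-0.242,"turn":0},
    {"grip":1,"tx":-0.024,"ty":-0.065,"tz":-0.249,"turn":0},
    {"grip":1,"tx":-0.024,"ty":-0.065,"tz":-0.255,"turn":0},
    {"grip":1,"tx":-0.024,"ty":-0.065,"tz":-0.255,"turn":0}
  ]
}}

```text
clock: 6.95
position: [0.503, 0.0489, 0.0812]
ee_rot: [0.625, 3.078, 0.001]
force: [0.9, -0.5, -0.1]
width: 0.006
```

{"fn": "drive_tool", "kwargs": {
  "increments": [
    {"grip":1,"tx":0,"ty":0,"tz":-0.005,"turn":0},
    {"grip":1,"tx":0,"ty":0,"tz":-0.01,"turn":0},
    {"grip":1,"tx":0,"ty":0,"tz":-0.015,"turn":0},
    {"grip":1,"tx":0,"ty":0,"tz":-0.018,"turn":0},
    {"grip":1,"tx":0,"ty":0,"tz":-0.018,"turn":0}
  ]
}}

```text
clock: 7.45
position: [0.5031, 0.049, 0.0752]
ee_rot: [0.625, 3.077, 0.002]
force: [-7.8, -1.4, 22.7]
width: 0.002
```

{"fn": "drive_tool", "kwargs": {
  "increments": [
    {"grip":1,"tx":0,"ty":0,"tz":0.02,"turn":0},
    {"grip":1,"tx":0,"ty":0,"tz":0.1,"turn":0},
    {"grip":1,"tx":0,"ty":0,"tz":0.2,"turn":0},
    {"grip":1,"tx":0.08,"ty":0.05,"tz":0.26,"turn":0},
    {"grip":1,"tx":0.12,"ty":0.1,"tz":0.26,"turn":0},
    {"grip":1,"tx":0.12,"ty":0.1,"tz":0.26,"turn":0}
  ]
}}

```text
clock: 8.05
position: [0.5536, 0.0927, 0.18]
ee_rot: [0.619, 3.076, 0.006]
force: [-1.3, 0.4, 0.0]
width: 0.004
```

```bash
python3 look.py w6 90 20 260 195 3
```

```text
8.05 [0.55364683 0.09272364 0.17999467] [0.61854906 3.0756646  0.00648748] [-1.3045694   0.42758751  0.00962916]
```

View pics/w6.png

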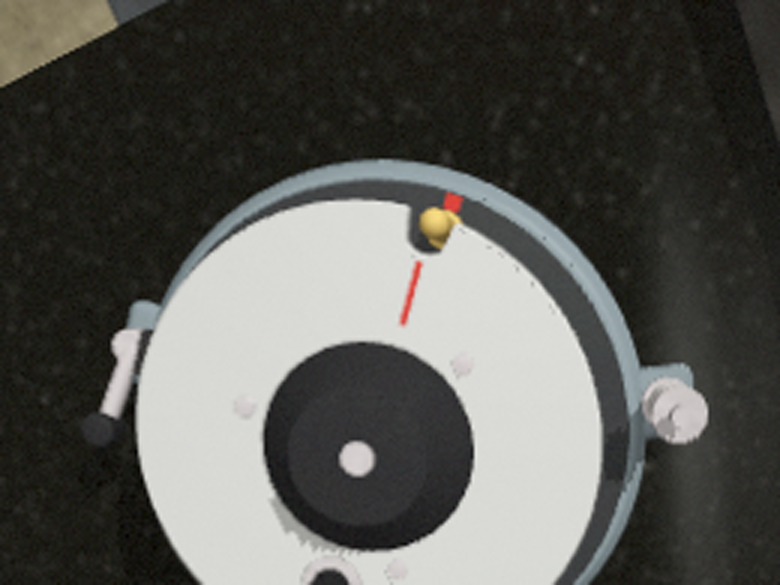

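The pin stands up through the notch at (436,222) with its tip above the flange's face. The flange looks level and the tool is clear. Handing in.

```bash
python3 -c "
from cell import *
sign_off()"
```

```text
the job is handed in; nothing more can be done
```

The job is done and handed in at about 8 s on the robot's clock, well inside the 51 s limit. The flange is down on the roll with the pin up through the notch.

- **Turning:** I pushed the crank peg with the shut fingertips, about 51° clockwise seen from above, in three short pushes. The two estimates of the pin's sideways offset from the notch middle disagreed: −1.4 mm from the red line and +0.9 mm from the notch bottom. Both are inside the 3 mm allowance.
- **Pressing:** I pressed the hub down until the tool stopped at 75.2 mm, where 75 mm is fully home. The force on the tool was 22.7 N vertical, with 7.8 N sideways.
- **Last check:** the wrist picture showed the pin tip standing through the notch, the flange looking level and the gripper clear of it, about 100 mm up. I did not take a last picture of the bystanders. The tool stayed over or well above the rewinder throughout, and I saw no sign of contact with them.

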